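# Feed the soap log one bar forward

### The arm

A 7-joint arm with a two-finger parallel gripper is mounted at the origin on the work surface. World frame = base frame: x ahead of the robot, y to its left, z up, the work surface at z = 0. Lengths are in m, angles in degrees, forces in N, time in s.
With the tool pointing down it reaches from about 0.4 to 0.9 m from the base axis. Payload 5.5 kg.
Tool frame: the origin (TCP) lies midway between the tips of the shut fingers; the grasp point (between the pads) lies 19 mm behind it (hold_point_z is the distance from the TCP to the grasp point, in m); z points along the fingers, y is the line along which they close (so a half turn about z gives the same grasp; the last joint's range is limited). The gripper opens to 92 mm and grips with 3 to 60 N. Pads are 19 mm wide; open, the fingers measure 130 mm over their backs; the gripper's body (75 mm by 190 mm) begins 47 mm behind the grasp point.
Start: joints at [81.429, 28.699, -24.465, 88.831, 12.651, 65.22, -12.049], TCP at [0.261, -0.595, 0.227] pointing down, gripper open.
Joint ranges: [-164.97, 164.97], [-17.58, 116.51], [-87.97, 89.64], [11.32, 138.91], [-80.73, 260.73], [10.89, 115.49], [-147.41, 147.41]. Speed limits (degrees/s): [147.25, 147.25, 180, 180, 180, 180, 180].

### API

Orientations are given as [roll, pitch, yaw] about the fixed x, y, z axes, in that order (R = Rz(yaw) Ry(pitch) Rx(roll)).
In Python, from rig import * gives the robot as it stands.
- The arm moves only by the shell command python3 -m creep 'ROWS' [FORCE]. ROWS is JSON, a list that holds one entry, the list of rows, each a list of 7 numbers: the turn, a rotation vector about the tool's x, y, z each as a share of 180 degrees, from -1 to 1, then the shift along the tool's x, y, z each as a share of 0.1 m, from -1 to 1, then the closure, from 0 (fully open) to 1 (shut). A call has 1 to 10 rows; each row is the pose to reach, as a shift and turn from the pose commanded when the call began, along the tool's axes at that moment, turning the shorter way round; what a row does not reach only later rows make up. A row lasts 1/8 s, in which the tool goes at most 62.5 mm and 10.7 degrees, less where a joint would pass 70% of its speed; a pose out of reach is approached as far as the arm can. A call with a number of a shift or a turn outside -1 to 1 is refused whole. A call with a gripper value outside its range is refused whole. The fingers move at their own pace and stop on an object; FORCE is the grip in N (left out, the last holds). Time passes only in rows, so rows that repeat a pose let the fingers close. It gives the time, the measured TCP pose, the force, the opening and the grip force at its end, in the units of the state.
- get_obs(): the state, without advancing time (a new reading comes with each control period).
- camera(name): name is "scene" or "top"; returns a dict with "pixels" (480x640x3 uint8, red, green, blue), "depth" (480x640 float32, m along the optical axis (not along the pixel's ray), 0 where there is no reading), "vertical_fov" (degrees; the focal length in pixels is half the picture's height over the tangent of half this angle, whatever the lens; pixels are square), "cx", "cy" (the principal point, pixels), "dist_coeffs" ([k1, k2, p1, p2, k3] as OpenCV has them; the pictures are not rectified), "cam_to_world" (4x4, takes a point from camera to world coordinates). Camera axes: x right, y up, looking along -z (the intrinsics and any distortion apply to the point x, -y, -z); pixel columns grow to the right and rows downward; lengths in m; the calibration is good to about 2 mm. A picture is of the moment at which its call begins.
- sign_off(): hands the job in; it is judged then, once.
The state is a dict: "clock": time; "qpos": joint angles; "qd": joint speeds; "effort": joint torques, N m; "tool_pos": TCP position; "orientation": TCP orientation; "wrist_force": force on the tool from outside, world axes, zero at the start; "wrist_torque": the same for the moment, N m; "grip_width": finger opening in m; "finger_force": force on a finger pad.
Only numpy, scipy, OpenCV 4.12 (cv2) and the standard library are available. Lean on these libraries where they do the work, as an engineer would, in place of code of your own. Each camera call takes 0.05 s, during which the arm holds its last target. There are 200 camera calls.

### The job

Feed the soap log forward by one bar: with the fingertips, push the black hand wheel round by its upright orange handle, clockwise as seen from above, through exactly one full turn, so that the handle stops back over the red pointer where it began, not past it. Then push the yellow-tipped lock lever all the way over, away from the robot. Only push: do not grip the handle or the lever, do not push the log itself, and leave the other things on the table where they are.

Things in the scene. Friction and masses are not known exactly. Their poses are not given: they have to be found in the camera images.
- machine: Soap log feeder fixed to the table: foot plate 170 x 800 x 15 mm (y -230 to 570), grey gearbox 110 x 110 mm, top at 100 mm, carrying the hand wheel, and on its +y side a wooden bed with a soap log and a steel wire gate 172 mm high. Origin on the table top under the wheel's axis; x points away from the robot (within 15 degrees), y along the bed to the gate, z up.
- wheel (a joint): Turn of the hand wheel about its vertical axis, rad: 0 at the start, grows clockwise as seen from above, 6.28 is one full turn, which feeds the carriage 25 mm along the bed. It turns both ways, has no stop near by, and stays where it is left (friction 0.15 N m, about 2.2 N at the handle).
- wheel_center (a point): Centre of the hand wheel on its vertical axis, at the height of the top of the rim (145 mm above the table). The wheel is a black round rim, 136 mm mean diameter, 14 mm thick, with three aluminium spokes and a hub no higher than the rim.
- collar: Dark steel collar under the wheel with a red pointer that sticks out 104 mm from the axis, its end block rising to 123 mm above the table, below the wheel. Origin on the wheel's axis, 100 mm above the table; x along the pointer. The handle starts straight above the pointer, whose direction differs each time (anywhere round the circle). The collar does not move.
- handle: The orange upright handle on the wheel's rim, 68 mm from the axis: a cylinder 22 mm in diameter, a sleeve that spins freely on its own pin. Origin on its axis at its lower end, which is 142 mm above the table and 3 mm below the top of the rim; z up, it rises to 190 mm above the table, 45 mm above the rim.
- carriage: Feed carriage: a steel pusher plate with the cream and pink soap log (76 x 236 x 72 mm, top about 120 mm above the table) in front of it, starting 150 mm from the wheel's axis. Only the wheel shall move it. Origin coincides with machine's at the start and moves along the machine's y.
- lock (a joint): Tilt of the lock lever, rad: 0 leans towards the robot (the machine's -x), 1.0 is the stop leaning away (machine's +x). It starts between 0 and 0.15, stays where it is left and needs about 1 N at its ball.
- lock_tip (a point): Centre of the yellow ball (26 mm diameter) on the lock lever, a rod 10 mm thick, 80 mm long from a pivot 37 mm above the table, in the machine's frame at x = 0, y = -185 mm. It swings in the machine's x-z plane: the ball goes from x = -38 to +38 mm, 107 mm above the table at the ends, 117 mm at mid-swing. Grey base block 70 x 50 mm, top at 40 mm; pivot boss up to 50 mm.
- bar_a: Cut soap bar, cream and pink, 75 x 70 x 25 mm, lying on the bed beyond the gate; origin under its centre. Bystander.
- bar_b: Another such bar, lying on the first. Bystander.
- bar_c: Ochre soap bar, 75 x 70 x 25 mm, on the table in front of the machine; origin under its centre. Bystander.
- jar: Amber jar, 60 mm diameter, 85 mm high, behind the wheel; origin under its centre. Bystander.
- bottle: White bottle with black cap, 66 mm diameter, 170 mm high, behind the lock lever; origin under its centre. Bystander.
- bowl: Steel bowl, 120 mm diameter, 50 mm high, in front of the bed; origin under its centre. Bystander.
- spatula: Spatula 250 mm long lying to the right of the machine. Bystander.

How it is judged (in metres and radians):
On the way, in this order (a step that is already met when the one before it is completed fails the run):
1. well into the turn (between 1.0 and 5.6 rad) the fingers push on the handle (value of joint wheel between 1 and 5.6 rad and contact force between the fingers and handle above 0.3 N).
2. the wheel has made one full turn (value of joint wheel between 6.033 and 6.533 rad), for 0.2 s.
3. the lock lever is pushed over, the wheel still at one turn (all of step 2 and value of joint lock above 0.85 rad), for 0.2 s.
At the end, for the whole second after the job is handed in: The wheel stands at rest at one full clockwise turn (6.28 rad, within 0.25 rad), so the log has gone forward 25 mm (within 1 mm); the lock lever is over by more than 0.85 of its 1.0 rad; every bystander is within 30 mm of where it was (all of step 3 and velocity of joint wheel between -0.05 and 0.05 rad/s and distance of each of bar_a, bar_b, bar_c, jar, bottle, bowl, spatula from where it was at the start of the episode below 0.03 m); the robot touches nothing.
It fails at once if the wheel is run more than 0.5 rad past the full turn, or backwards by more than 0.5 rad (value of joint wheel above 6.783 rad or value of joint wheel below -0.5 rad).
It fails at once if the handle is taken between the fingers (horizontal distance between the grasp point and handle below 0.011 m and height (world z) of the grasp point below 0.187 m).
It fails at once if the lever's ball is taken between the fingers (distance between the grasp point and lock_tip below 0.011 m).
It fails at once if the log or its carriage is pushed directly (contact force between any of the fingers, the arm and carriage above 2 N).
It fails at once if a bystander is pushed away or lifted (moved more than 30 mm) (distance of any of bar_a, bar_b, bar_c, jar, bottle, bowl, spatula from where it was at the start of the episode above 0.03 m).
It also fails if it takes over 69 s, if anything falls off the work surface, if the arm or the gripper's body presses on something with over 40 N, if the wrist force passes 120 N, or if a joint passes its speed limit or range.

## Working session

There is one attempt and no reset: what is moved stays moved. The work goes in short steps, Python scripts to look and compute and a shell command to move; the robot and the scene stay as the last step left them, time stands still between calls to the robot, and variables do not carry over. Pictures are saved under pics/ and viewed, at most 10 in all, crops included, and the job is handed in when it is done.

```bash
mkdir -p pics; ls; cat > h.py <<'E'
from rig import *
import numpy as np, cv2
def pts(c):
    f=240/np.tan(np.radians(c["vertical_fov"])/2)
    K=np.array([[f,0,c["cx"]],[0,f,c["cy"]],[0,0,1]])
    v,u=np.mgrid[0:480,0:640].astype(np.float32)
    n=cv2.undistortPoints(np.stack([u.ravel(),v.ravel()],1)[:,None],K,np.array(c["dist_coeffs"],float))[:,0].reshape(480,640,2)
    d=c["depth"]
    p=np.stack([n[...,0]*d,-n[...,1]*d,-d],-1)
    T=np.array(c["cam_to_world"])
    P=p@T[:3,:3].T+T[:3,3]; P[d==0]=np.nan
    return P
def hsv(c): return cv2.cvtColor(np.ascontiguousarray(c["pixels"]),cv2.COLOR_RGB2HSV)
E
python3 - <<'E'
from h import *
for n in("top","scene"):
    c=camera(n); np.savez(""+n+"0.npz",**{k:np.array(v) for k,v in c.items()})
    cv2.imwrite(f"pics/{n}0.png",c["pixels"][...,::-1])
    print(n,np.round(c["cam_to_world"],3).tolist(),c["vertical_fov"],(c["depth"]>0).mean())
print(get_obs())
E
```

```text
pics
top [[-0.015, 0.998, -0.068, 0.486], [-1.0, -0.016, -0.01, 0.134], [-0.011, 0.068, 0.998, 1.21], [0.0, 0.0, 0.0, 1.0]] 56.292468175765464 0.99611328125
scene [[-0.553, -0.494, 0.671, 1.555], [0.833, -0.335, 0.44, 0.812], [0.008, 0.802, 0.597, 1.01], [0.0, 0.0, 0.0, 1.0]] 44.95867389407605 0.963564453125
{'clock': 0.1, 'qpos': array([ 81.42651525,  28.74784913, -24.45350664,  88.88345836,
        12.64970435,  65.22006868, -12.04915186]), 'qd': array([-0.02456603, -0.16103147, -0.00644392, -0.22269687, -0.05535395,
        0.03295141,  0.00121009]), 'effort': array([-1.00794787e-02, -5.67884517e+01, -5.83779350e+00, -2.79918140e+01,
       -6.89867791e-02,  2.42261362e-02,  2.15717398e-05]), 'tool_pos': array([ 0.26050063, -0.59484525,  0.225802  ]), 'orientation': array([-1.79901527e+02, -4.25571140e-03,  2.36550606e+01]), 'wrist_force': array([-0.18436878,  0.13764653, -0.52793295]), 'wrist_torque': array([-0.0029907 ,  0.01210435,  0.02420435]), 'finger_force': 0.0, 'grip_width': 0.0919690537873357}
```

View pics/top0.png

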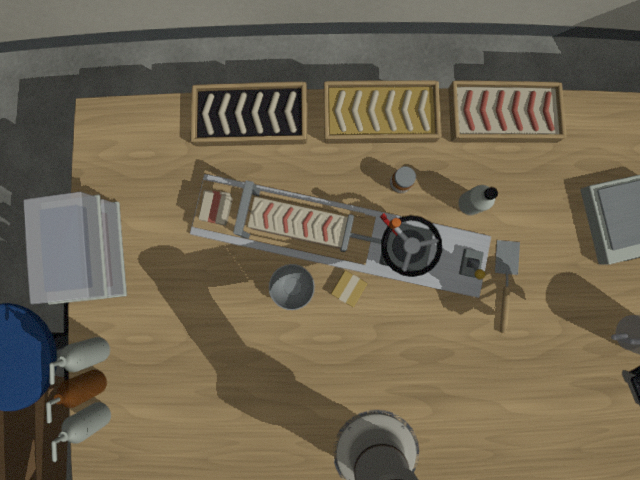

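View pics/scene0.png

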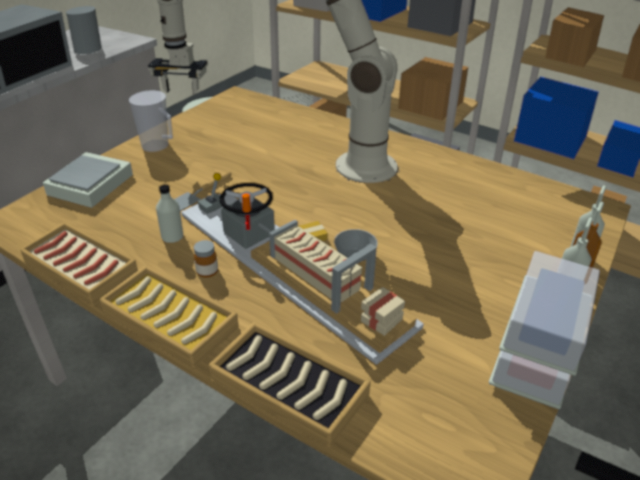

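The top view shows the wheel at about (411,246), the orange handle at (396,223) over the red pointer at (386,217), and the yellow ball at (479,274). The jar is at (404,178) and the bottle at (480,199). In the scene view the handle is at (247,202) and the ball at (217,177).

```bash
cat >> h.py <<'E'
def comp(m,P,name,zlo,zhi):
    m=m&(P[...,2]>zlo)&(P[...,2]<zhi)
    n,l,s,ce=cv2.connectedComponentsWithStats(m.astype(np.uint8))
    for i in range(1,n):
        if s[i,4]>=6:
            q=P[l==i]; print(name,s[i,4],ce[i].round(1),"med",np.median(q,0).round(4),"min",q.min(0).round(3),"max",q.max(0).round(3))
E
python3 - <<'E'
from h import *
for n in("top","scene"):
    c=dict(np.load(n+"0.npz")); P=pts(c); H=hsv(c); h,s,v=H[...,0],H[...,1],H[...,2]
    R=(abs(P[...,0]-.55)<.25)&(P[...,1]>-.25)&(P[...,1]<.25)
    print(n)
    comp(R&(h>5)&(h<15)&(s>190)&(v>100),P,"orange",.14,.22)
    comp(R&((h<4)|(h>175))&(s>170),P,"red",.09,.135)
    comp(R&(h>17)&(h<32)&(s>140),P,"yellow",.08,.14)
    m=R&(v<70)&(P[...,2]>.136)&(P[...,2]<.155)
    if n=="top":
        q=P[m]; a=np.c_[2*q[:,:2],np.ones(len(q))]; o=np.median(q[:,:2],0)
        for _ in range(5):
            k=abs(np.hypot(*(q[:,:2]-o).T)-.068)<.015
            x=np.linalg.lstsq(a[k],(q[k,:2]**2).sum(1),rcond=None)[0]; o=x[:2]
        print("wheel",o,np.sqrt(x[2]+o@o),k.sum(),np.median(q[k,2]))
        # foot plate direction: low grey points
        f=(s<60)&(v>90)&(abs(P[...,2]-.015)<.006)&(P[...,0]>.4)&(P[...,0]<.8)&(P[...,1]>-.25)&(P[...,1]<.7)
        w=P[f][:,:2].astype(np.float32); r=cv2.minAreaRect(w); print("plate",r,cv2.fitLine(w,cv2.DIST_HUBER,0,.01,.01).ravel())
    else:
        q=P[m]; print("wheel ext",q.min(0),q.max(0))
    comp(P[...,2]>.14,P,"tall",.14,.25)
    comp(R&(P[...,0]>.6),P,"behind",.06,.25)
E
```

```text
top
red 40 [384.6 218.8] med [ 0.6148 -0.0181  0.1104] min [ 0.602 -0.028  0.104] max [ 0.625 -0.009  0.127]
red 7 [393.9 231.6] med [ 0.5842 -0.0418  0.1075] min [ 0.577 -0.046  0.105] max [ 0.587 -0.037  0.111]
yellow 41 [477.7 273.7] med [ 0.4747 -0.2443  0.1193] min [ 0.465 -0.249  0.11 ] max [ 0.484 -0.239  0.125]
wheel [ 0.54634417 -0.07671742] 0.06707172711829137 869 0.14289279853272707
plate ((0.5819178819656372, 0.2233434021472931), (0.9558635354042053, 0.3372292220592499), 88.19598388671875) [ 0.15262298  0.98828447  0.504925   -0.04998786]
tall 470 [243.3 208.1] med [0.6384 0.3203 0.1705] min [0.577 0.298 0.141] max [0.703 0.342 0.176]
tall 157 [490.1 193.1] med [ 0.6659 -0.2642  0.1682] min [ 0.653 -0.282  0.141] max [ 0.681 -0.254  0.174]
tall 7659 [ 62.5 247.4] med [0.5502 0.7399 0.2109] min [0.421 0.672 0.14 ] max [0.681 0.846 0.219]
tall 1324 [411.1 244.5] med [ 0.5508 -0.0734  0.1436] min [ 0.473 -0.149  0.14 ] max [ 0.62  -0.004  0.193]
tall 55 [634.2 341.1] med [ 0.2999 -0.6317  0.1471] min [ 0.291 -0.643  0.14 ] max [ 0.307 -0.62   0.154]
tall 486 [ 65.2 362. ] me
[... 3159 characters left out ...]
6 0.3199 0.1702] min [0.577 0.295 0.14 ] max [0.709 0.344 0.177]
tall 7525 [553.5 309.9] med [0.6088 0.7639 0.2119] min [0.417 0.672 0.14 ] max [0.685 0.846 0.219]
behind 261 [237.5 205.8] med [ 0.6091 -0.0447  0.1458] min [ 0.6   -0.131  0.132] max [ 0.624 -0.021  0.194]
behind 269 [173.4 214. ] med [ 0.675  -0.2417  0.092 ] min [ 0.644 -0.25   0.06 ] max [ 0.698 -0.232  0.131]
behind 240 [241.1 226.3] med [ 0.607  -0.0502  0.0882] min [ 0.6   -0.099  0.06 ] max [ 0.63  -0.006  0.126]
behind 1740 [300.9 255.1] med [0.6322 0.1678 0.1113] min [0.6   0.056 0.06 ] max [0.667 0.25  0.127]
behind 350 [203.8 249.7] med [ 0.7352 -0.0719  0.0832] min [ 0.7   -0.107  0.06 ] max [ 0.758 -0.047  0.092]
```

```bash

python3 -m creep '[[[0,0,0,0.3,-0.24,0,1],[0,0,0,0.6,-0.48,0,1],[0,0,0,0.875,-0.7,0,1]]]' 10 
python3 -m creep '[[[0,0,0,0.3,-0.24,0,1],[0,0,0,0.6,-0.48,0,1],[0,0,0,0.875,-0.7,0,1]]]'
python3 -m creep '[[[0,0,0,0.3,-0.24,0,1],[0,0,0,0.6,-0.48,0,1],[0,0,0,0.875,-0.7,0,1]]]'
python3 -m creep '[[[0,0,0,0.3,-0.24,0,1],[0,0,0,0.6,-0.48,0,1],[0,0,0,0.875,-0.7,0,1]]]'
python3 -m creep '[[[0,0,0,0.3,-0.24,0,1],[0,0,0,0.6,-0.48,0,1],[0,0,0,0.875,-0.7,0,1]]]'
cat >> h.py <<'E'
C=np.array([.549,-.0765]); RW=.068; A0=40.5
def D(t,yaw):   # centre distance finger(38x19 shut)-handle(r 11) along world dir t
    u=abs(np.array([t@[np.cos(yaw),np.sin(yaw)], t@[np.sin(yaw),-np.cos(yaw)]]))
    f=lambda s:np.linalg.norm(np.maximum(s*u-[.0095,.019],0))-.011
    from scipy.optimize import brentq
    return brentq(f,.005,.06)
def tcp(turn,yaw,gap=0):
    a=np.radians(A0-turn); t=np.array([np.sin(a),-np.cos(a)])
    return C+RW*np.array([np.cos(a),np.sin(a)])-(D(t,yaw)+gap)*t
def share(d,yaw): return (np.array([d@[np.cos(yaw),np.sin(yaw)], d@[np.sin(yaw),-np.cos(yaw)]])/.1).round(3)
E
python3 - <<'E'
from h import *
o=get_obs();print(o['clock'],o['tool_pos'],o['orientation'],o['qpos'].round(1),o['grip_width'])
y=np.radians(o['orientation'][2]); print(share(tcp(0,y,.012)-o['tool_pos'][:2],y), [round(D(np.array([np.cos(k),np.sin(k)]),y),4) for k in np.radians(range(0,360,30))])
E
```

```text
clock: 0.48
tool_pos: [0.3133, -0.4946, 0.2262]
orientation: [-179.9, -0.0, 23.7]
wrist_force: [0.4, -0.4, -0.7]
grip_width: 0.0665
finger_force: 0.0
clock: 0.85
tool_pos: [0.3653, -0.3953, 0.2264]
orientation: [-180.0, 0.0, 23.7]
wrist_force: [0.5, -0.3, 0.3]
grip_width: 0.0364
finger_force: 0.0
clock: 1.23
tool_pos: [0.4173, -0.2962, 0.2265]
orientation: [-180.0, 0.0, 23.7]
wrist_force: [0.3, -0.1, 0.1]
grip_width: 0.0062
finger_force: 0.0
clock: 1.6
tool_pos: [0.4693, -0.1971, 0.2265]
orientation: [-180.0, 0.0, 23.7]
wrist_force: [0.2, -0.2, -0.2]
grip_width: 0.0005
finger_force: 0.0
clock: 1.98
tool_pos: [0.5213, -0.098, 0.2265]
orientation: [-180.0, 0.0, 23.7]
wrist_force: [0.6, -0.2, -0.3]
grip_width: 0.0004
finger_force: 0.0
1.975 [ 0.52132875 -0.09795217  0.22646355] [-1.79978148e+02  2.07527781e-02  2.36680710e+01] [ 40.3  18.7 -39.2 105.7  13.5  60.4 -70.5] 0.00040845744733478714
[ 0.865 -0.697] [0.0224, 0.0206, 0.0254, 0.0322, 0.0302, 0.0313, 0.0224, 0.0206, 0.0254, 0.0322, 0.0302, 0.0313]
```

```bash

python3 -m creep '[[[0,0,0,0.43,-0.35,0,1],[0,0,0,0.87,-0.7,0,1],[0,0,0,0.87,-0.7,0,1]]]'
python3 -m creep '[[[0,0,0,0,0,0.36,1],[0,0,0,0,0,0.71,1],[0,0,0,0,0,0.71,1],[0,0,0,0,0,0.71,1]]]'
python3 - <<'E'
from h import *
o=get_obs();print(o['wrist_force'])
y=np.radians(o['orientation'][2])
b=o['tool_pos'][:2]
for k in range(0,4):
    print([share(tcp(T,y)-b,y).tolist() for T in range(k*90+10,k*90+91,10)]); b=tcp(k*90+90,y)
c=camera("top"); cv2.imwrite("pics/t1.png",cv2.resize(c["pixels"][150:330,320:520,::-1],(800,720))[:600])
E
```

```text
clock: 2.35
tool_pos: [0.5737, 0.0064, 0.2268]
orientation: [-179.8, -0.1, 24.2]
wrist_force: [0.8, -1.1, 0.3]
grip_width: 0.0002
finger_force: 0.0
clock: 2.85
tool_pos: [0.5732, -0.0006, 0.1567]
orientation: [180.0, -0.0, 23.6]
wrist_force: [0.9, 0.7, 0.7]
grip_width: 0.0005
finger_force: 0.0
[0.92054478 0.69418133 0.747037  ]
[[0.113, 0.217], [0.17, 0.335], [0.206, 0.452], [0.226, 0.57], [0.218, 0.703], [0.172, 0.847], [0.087, 0.988], [-0.013, 1.101], [-0.123, 1.187]]
[[-0.116, 0.062], [-0.234, 0.102], [-0.352, 0.122], [-0.464, 0.124], [-0.569, 0.115], [-0.662, 0.1], [-0.759, 0.069], [-0.863, 0.007], [-0.962, -0.091]]
[[-0.079, -0.116], [-0.136, -0.234], [-0.173, -0.352], [-0.192, -0.469], [-0.184, -0.602], [-0.139, -0.747], [-0.053, -0.888], [0.047, -1.0], [0.157, -1.086]]
[[0.116, -0.062], [0.234, -0.102], [0.352, -0.122], [0.464, -0.124], [0.569, -0.115], [0.662, -0.1], [0.759, -0.069], [0.863, -0.007], [0.962, 0.091]]
```

View pics/t1.png

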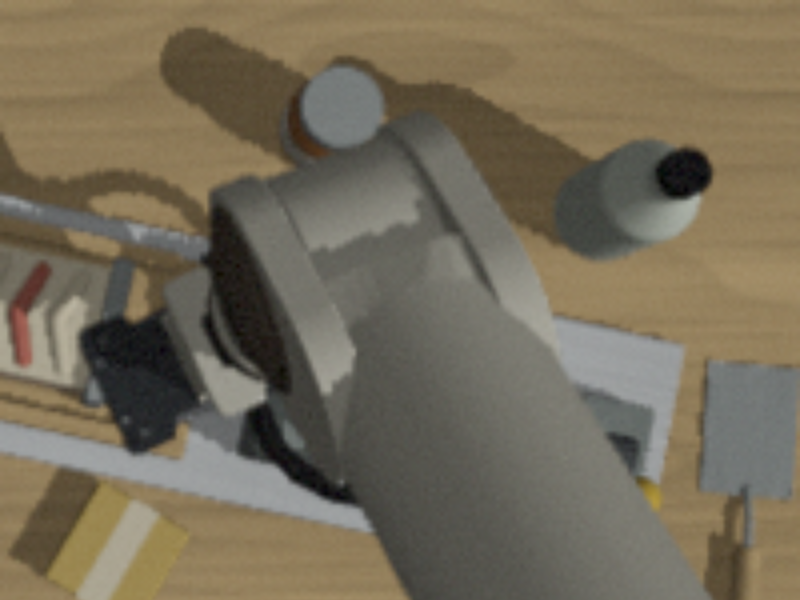

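The top view is now covered by the arm; only the gripper's body at (140,380) and the rim's lower edge at (300,470) show. I'll use the scene camera during the turn.

```bash

python3 -m creep '[[[0,0,0,0.06,0.11,0,1],[0,0,0,0.11,0.22,0,1],[0,0,0,0.17,0.335,0,1],[0,0,0,0.205,0.45,0,1],[0,0,0,0.225,0.57,0,1],[0,0,0,0.22,0.7,0,1],[0,0,0,0.17,0.85,0,1],[0,0,0,0.085,0.99,0,1],[0,0,0,0.085,0.99,0,1]]]'
cat >> h.py <<'E'
def look(name=None,cam="scene"):
    c=camera(cam);P=pts(c);H=hsv(c);h,s,v=H[...,0],H[...,1],H[...,2]
    m=(h>5)&(h<15)&(s>170)&(v>80)&(P[...,2]>.15)&(P[...,2]<.21)&(np.hypot(P[...,0]-C[0],P[...,1]-C[1])<.1)
    if m.sum()>3:
        q=np.median(P[m],0); w=np.array(c["cam_to_world"])[:2,3]-q[:2]; w/=np.linalg.norm(w)
        p=q[:2]-.009*w-C; print(cam,m.sum(),"handle",p+C,"r",np.hypot(*p).round(4),"turn",((A0-np.degrees(np.arctan2(p[1],p[0])))%360).round(1))
    if name: cv2.imwrite(name,cv2.resize(c["pixels"][130:280,130:330,::-1],(800,600)))
E
python3 - <<'E'
from h import *
look("pics/s2.png"); o=get_obs();print(o['tool_pos'],o['qpos'].round(0))
y=np.radians(o['orientation'][2]); print(tcp(70,y))
b=o['tool_pos'][:2]
print([share(tcp(T,y)-b,y).tolist() for T in range(80,171,10)])
E
```

```text
clock: 4.03
tool_pos: [0.6195, -0.0914, 0.1554]
orientation: [179.9, 0.1, 23.4]
wrist_force: [0.2, 0.1, 0.7]
grip_width: 0.0004
finger_force: 0.0
[ 0.61921435 -0.08988593  0.1553981 ] [ 32.  33. -36.  96.  22.  58. -78.]
[ 0.62082603 -0.08764042]
[[-0.077, 0.099], [-0.187, 0.185], [-0.303, 0.247], [-0.421, 0.287], [-0.538, 0.307], [-0.651, 0.31], [-0.756, 0.301], [-0.849, 0.286], [-0.946, 0.256], [-1.05, 0.193]]
```

View pics/s2.png

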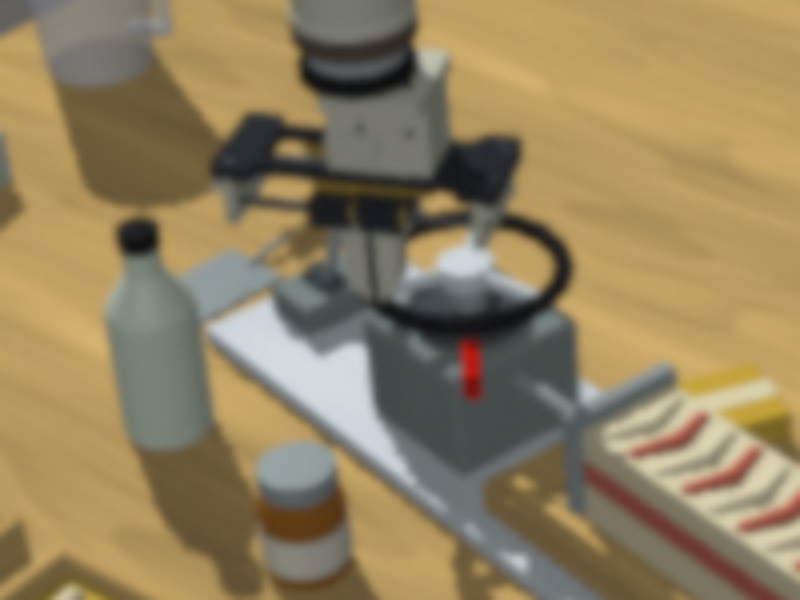

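The scene crop shows the shut fingers over the rim at (370,260), hiding the handle behind them. The handle has left the red pointer at (472,370), so the wheel is turning.

```bash

python3 -m creep '[[[0,0,0,-0.08,0.1,0,1],[0,0,0,-0.19,0.185,0,1],[0,0,0,-0.3,0.245,0,1],[0,0,0,-0.42,0.285,0,1],[0,0,0,-0.54,0.305,0,1],[0,0,0,-0.65,0.31,0,1],[0,0,0,-0.755,0.3,0,1],[0,0,0,-0.85,0.285,0,1],[0,0,0,-0.945,0.255,0,1],[0,0,0,-0.945,0.255,0,1]]]'
python3 - <<'E'
from h import *
look();look(cam="top"); o=get_obs();print(o['tool_pos'],o['qpos'].round(0))
y=np.radians(o['orientation'][2]); print(tcp(160,y))
b=tcp(160,y)
print([share(tcp(T,y)-b,y).tolist() for T in range(170,261,10)])
E
```

```text
clock: 5.32
tool_pos: [0.5422, -0.1495, 0.1556]
orientation: [180.0, 0.2, 23.6]
wrist_force: [-0.7, -0.3, 0.3]
grip_width: 0.0005
finger_force: 0.0
scene 71 handle [ 0.51482221 -0.13860731] r 0.0709 turn 159.3
[ 0.5429997  -0.14953218  0.15564792] [ 42.  27. -37. 105.  20.  55. -70.]
[ 0.54268773 -0.15105767]
[[-0.104, -0.063], [-0.203, -0.16], [-0.282, -0.276], [-0.339, -0.395], [-0.376, -0.512], [-0.395, -0.629], [-0.387, -0.763], [-0.342, -0.907], [-0.257, -1.048], [-0.156, -1.16]]
```

```bash

python3 -m creep '[[[0,0,0,-0.105,-0.065,0,1],[0,0,0,-0.205,-0.16,0,1],[0,0,0,-0.28,-0.275,0,1],[0,0,0,-0.34,-0.395,0,1],[0,0,0,-0.375,-0.51,0,1],[0,0,0,-0.395,-0.63,0,1],[0,0,0,-0.385,-0.765,0,1],[0,0,0,-0.34,-0.905,0,1],[0,0,0,-0.34,-0.905,0,1]]]'
python3 - <<'E'
from h import *
look();look(cam="top"); o=get_obs();print(o['tool_pos'],o['qpos'].round(0))
y=np.radians(o['orientation'][2]); print(tcp(240,y))
b=tcp(240,y)
print([share(tcp(T,y)-b,y).tolist() for T in range(250,341,10)])
E
```

```text
clock: 6.55
tool_pos: [0.476, -0.077, 0.1557]
orientation: [-179.9, 0.0, 23.8]
wrist_force: [0.1, 0.1, 0.7]
grip_width: 0.0002
finger_force: 0.0
scene 70 handle [ 0.48742018 -0.04985672] r 0.0671 turn 243.9
[ 0.47662198 -0.07851937  0.15570013] [ 41.  20. -40. 116.  16.  50. -75.]
[ 0.47505086 -0.08161532]
[[0.086, -0.141], [0.186, -0.253], [0.296, -0.339], [0.412, -0.4], [0.531, -0.44], [0.648, -0.459], [0.761, -0.462], [0.865, -0.452], [0.958, -0.437], [1.055, -0.406]]
```

```bash

python3 -m creep '[[[0,0,0,0.085,-0.14,0,1],[0,0,0,0.185,-0.25,0,1],[0,0,0,0.295,-0.34,0,1],[0,0,0,0.41,-0.4,0,1],[0,0,0,0.53,-0.44,0,1],[0,0,0,0.65,-0.46,0,1],[0,0,0,0.76,-0.46,0,1],[0,0,0,0.865,-0.45,0,1],[0,0,0,0.93,-0.44,0,1],[0,0,0,0.93,-0.44,0,1]]]'
python3 - <<'E'
from h import *
look("pics/s3.png");look(cam="top"); o=get_obs();print(o['tool_pos'],o['wrist_force'])
y=np.radians(o['orientation'][2]); print(tcp(330,y))
b=o['tool_pos'][:2]
print([share(tcp(T,y)-b,y).tolist() for T in range(330,361,5)])
E
```

```text
clock: 7.9
tool_pos: [0.5452, -0.0011, 0.156]
orientation: [-180.0, -0.1, 23.7]
wrist_force: [0.1, 0.6, 0.2]
grip_width: 0.0003
finger_force: 0.1
scene 92 handle [ 0.57275794 -0.01620328] r 0.0648 turn 332.0
[ 0.54495015 -0.00152326  0.15620622] [ 0.30222894 -0.51066255 -0.17104376]
[ 0.54520486 -0.00301836]
[[-0.004, 0.015], [0.043, 0.026], [0.093, 0.045], [0.145, 0.073], [0.197, 0.108], [0.248, 0.153], [0.296, 0.206]]
```

View pics/s3.png

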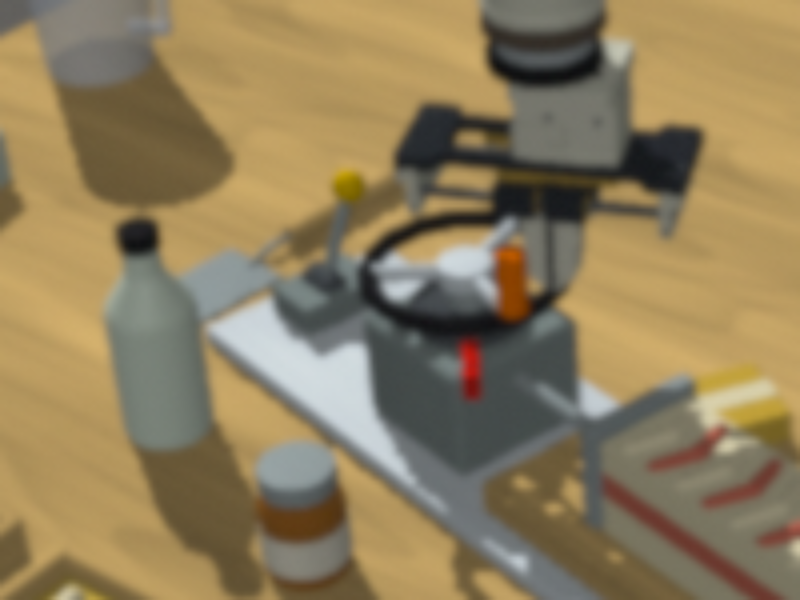

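The handle at (512,285) is about 29° short of the pointer at (472,370), with the fingers behind it. The ball is at (348,185). I'll finish the turn in small steps.

```bash

python3 -m creep '[[[0,0,0,0.045,0.025,0,1],[0,0,0,0.095,0.045,0,1],[0,0,0,0.145,0.075,0,1],[0,0,0,0.195,0.11,0,1],[0,0,0,0.235,0.14,0,1],[0,0,0,0.235,0.14,0,1],[0,0,0,0.235,0.14,0,1]]]'
cat >> h.py <<'E'
def orange():
    for c in (dict(np.load("scene0.npz")),camera("scene")):
        P=pts(c);H=hsv(c);h,s,v=H[...,0],H[...,1],H[...,2]
        comp((h>5)&(h<15)&(s>190)&(v>100)&(np.hypot(P[...,0]-C[0],P[...,1]-C[1])<.1),P,"orange",.14,.22)
E
python3 - <<'E'
from h import *
look();orange();o=get_obs();print(o['tool_pos'])
y=np.radians(o['orientation'][2]); print(tcp(355,y),tcp(360,y))
E
```

```text
clock: 8.88
tool_pos: [0.5714, -0.0055, 0.1557]
orientation: [180.0, -0.0, 23.6]
wrist_force: [-0.6, 0.9, -0.1]
grip_width: 0.0002
finger_force: 0.4
scene 92 handle [ 0.59231514 -0.02776035] r 0.0652 turn 352.1
orange 106 [245.9 203. ] med [ 0.6056 -0.0297  0.1692] min [ 0.595 -0.042  0.144] max [ 0.614 -0.021  0.194]
orange 96 [249.5 203.2] med [ 0.5998 -0.0226  0.168 ] min [ 0.588 -0.035  0.144] max [ 0.608 -0.016  0.195]
[ 0.57123678 -0.00558488  0.1557847 ]
[ 0.57381492 -0.00554737] [ 0.58034917 -0.00850087]
```

```bash

python3 -m creep '[[[0,0,0,0.03,0.03,0,1],[0,0,0,0.065,0.065,0,1],[0,0,0,0.065,0.065,0,1],[0,0,0,0.065,0.065,0,1]]]'
python3 - <<'E'
from h import *
look();orange();o=get_obs();print(o['tool_pos'])
E
```

```text
clock: 9.48
tool_pos: [0.58, -0.009, 0.1558]
orientation: [180.0, -0.0, 23.6]
wrist_force: [-0.1, 1.0, 0.0]
grip_width: 0.0005
finger_force: 0.4
scene 90 handle [ 0.59790521 -0.03447133] r 0.0645 turn 359.8
orange 106 [245.9 203. ] med [ 0.6056 -0.0297  0.1692] min [ 0.595 -0.042  0.144] max [ 0.614 -0.021  0.194]
orange 93 [246.5 203.7] med [ 0.6046 -0.0291  0.1678] min [ 0.594 -0.039  0.144] max [ 0.612 -0.02   0.192]
[ 0.57986578 -0.00902197  0.15577657]
```

```bash

python3 -m creep '[[[0,0,0,-0.1,-0.15,0,1],[0,0,0,-0.2,-0.3,0,1],[0,0,0,-0.2,-0.3,0,1]]]'
python3 -m creep '[[[0,0,0,0,0,-0.45,1],[0,0,0,0,0,-0.9,1],[0,0,0.05,0,0,-0.9,1],[0,0,0.1,0,0,-0.9,1],[0,0,0.15,0,0,-0.9,1],[0,0,0.203,0,0,-0.9,1],[0,0,0.203,0,0,-0.9,1]]]'
python3 - <<'E'
from h import *
look();orange();o=get_obs();print(o['tool_pos'],o['qpos'].round())
y=np.radians(o['orientation'][2]);print(share(np.array([.42,-.237])-o['tool_pos'][:2],y),o['tool_pos'][2]-.1)
c=camera("scene");P=pts(c);H=hsv(c);h,s,v=H[...,0],H[...,1],H[...,2]
comp((h>17)&(h<32)&(s>140)&(abs(P[...,0]-.5)<.1)&(P[...,1]<-.2)&(P[...,1]>-.3),P,"yellow",.08,.14)
E
```

```text
clock: 9.95
tool_pos: [0.5482, 0.0116, 0.1559]
orientation: [180.0, 0.0, 23.8]
wrist_force: [0.9, -0.9, -0.4]
grip_width: 0.0002
finger_force: 0.0
clock: 10.82
tool_pos: [0.5498, 0.0103, 0.246]
orientation: [180.0, -0.1, -12.8]
wrist_force: [-0.5, 0.1, 0.1]
grip_width: 0.0006
finger_force: 0.0
scene 90 handle [ 0.59753701 -0.03315984] r 0.0651 turn 358.7
orange 106 [245.9 203. ] med [ 0.6056 -0.0297  0.1692] min [ 0.595 -0.042  0.144] max [ 0.614 -0.021  0.194]
orange 96 [246.6 203.6] med [ 0.6055 -0.0272  0.1689] min [ 0.596 -0.039  0.144] max [ 0.611 -0.02   0.192]
[0.54959189 0.01060866 0.24585494] [  25.   19.  -36.  102.   12.   63. -117.]
[-0.72  2.7 ] 0.14585493652615045
yellow 59 [216.6 175.7] med [ 0.4816 -0.2478  0.1173] min [ 0.467 -0.264  0.103] max [ 0.49  -0.238  0.129]
```

```bash

python3 -m creep '[[[0,0,0,-0.12,0.45,0,1],[0,0,0,-0.24,0.9,0,1]]]'
python3 -m creep '[[[0,0,0,-0.12,0.45,0,1],[0,0,0,-0.24,0.9,0,1]]]'
python3 -m creep '[[[0,0,0,-0.12,0.45,0,1],[0,0,0,-0.24,0.9,0,1],[0,0,0,-0.24,0.9,0,1]]]'
python3 -m creep '[[[0,0,0,0,0,0.4,1],[0,0,0,0,0,0.8,1],[0,0,0,0,0,0.8,1]]]'
python3 -m creep '[[[0,0,0,0,0,0.33,1],[0,0,0,0,0,0.66,1],[0,0,0,0,0,0.66,1],[0,0,0,0,0,0.66,1]]]'
python3 - <<'E'
from h import *
o=get_obs();print(o['tool_pos'],o['qpos'].round());look("pics/s4.png")
y=np.radians(o['orientation'][2]);print(share(np.array([.5236,-.2605])-o['tool_pos'][:2],y))
E
```

```text
clock: 11.22
tool_pos: [0.5055, -0.0721, 0.2456]
orientation: [-180.0, -0.0, -12.7]
wrist_force: [0.4, -0.7, -0.3]
grip_width: 0.0004
finger_force: 0.0
clock: 11.48
tool_pos: [0.4617, -0.1554, 0.2459]
orientation: [180.0, -0.0, -12.8]
wrist_force: [0.3, -0.4, 0.4]
grip_width: 0.0007
finger_force: 0.0
clock: 11.85
tool_pos: [0.4166, -0.2404, 0.2456]
orientation: [179.9, 0.0, -13.2]
wrist_force: [-0.8, 0.5, -0.7]
grip_width: 0.0003
finger_force: 0.0
clock: 12.22
tool_pos: [0.4172, -0.2343, 0.1634]
orientation: [-179.8, 0.3, -12.7]
wrist_force: [-0.2, 0.6, 0.8]
grip_width: 0.0004
finger_force: 0.0
clock: 12.72
tool_pos: [0.4205, -0.2366, 0.1016]
orientation: [180.0, -0.1, -12.8]
wrist_force: [0.2, 0.1, 0.3]
grip_width: 0.0007
finger_force: 0.0
[ 0.42047821 -0.23662433  0.1015523 ] [ 48.  22. -25. 118.  14.  42. -89.]
scene 100 handle [ 0.59682986 -0.03359102] r 0.0643 turn 358.6
[1.058 0.004]
```

View pics/s4.png

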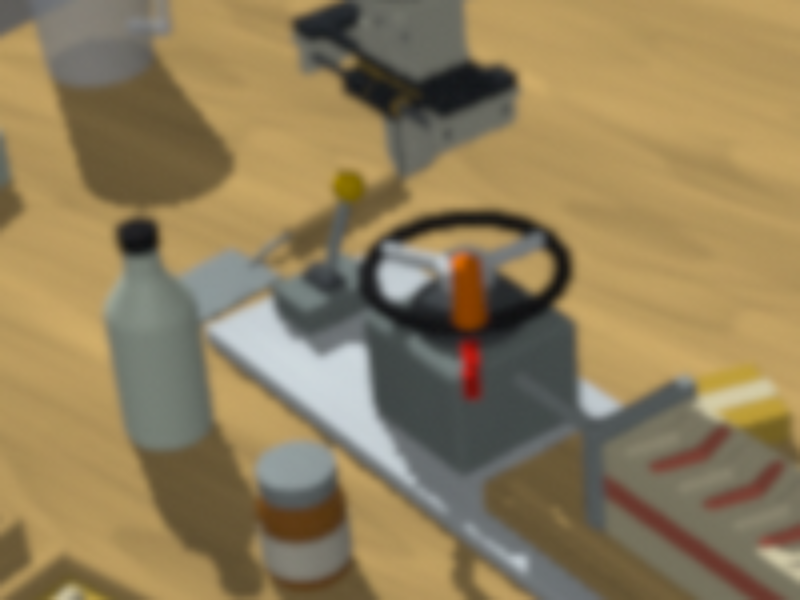

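The handle at (467,290) stands over the pointer again, and the fingers at (400,150) are on the robot side of the ball at (348,185).

```bash

python3 -m creep '[[[0,0,0,0.15,0,0,1],[0,0,0,0.3,0,0,1],[0,0,0,0.4,0,0,1],[0,0,0,0.5,0,0,1],[0,0,0,0.6,0,0,1],[0,0,0,0.7,0,0,1],[0,0,0,0.8,0,0,1],[0,0,0,0.9,0,0,1],[0,0,0,1,0,0,1],[0,0,0,1,0,0,1]]]'
cat >> h.py <<'E'
def ball():
  for n in("scene","top"):
    c=camera(n);P=pts(c);H=hsv(c);h,s,v=H[...,0],H[...,1],H[...,2]
    comp((h>17)&(h<32)&(s>140)&(abs(P[...,0]-.5)<.12)&(P[...,1]<-.2)&(P[...,1]>-.32),P,n+" yellow",.08,.14)
E
python3 - <<'E'
from h import *
look("pics/s5.png");ball()
E
```

```text
clock: 14.02
tool_pos: [0.5176, -0.2587, 0.0998]
orientation: [-180.0, -0.1, -12.9]
wrist_force: [0.4, 0.4, -1.2]
grip_width: 0.0007
finger_force: 0.0
scene 92 handle [ 0.59774668 -0.03402069] r 0.0647 turn 359.4
scene yellow 58 [197.8 184.9] med [ 0.5479 -0.2633  0.1137] min [ 0.533 -0.275  0.1  ] max [ 0.557 -0.253  0.124]
```

View pics/s5.png

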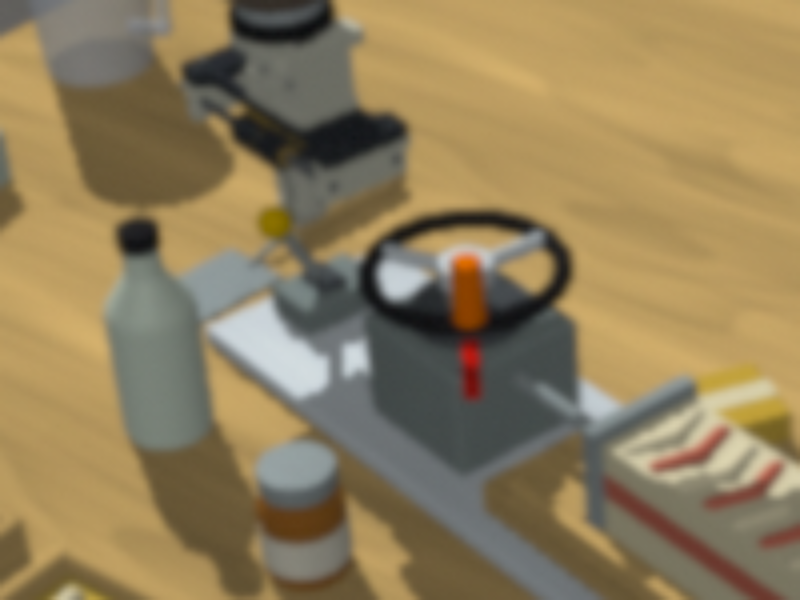

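The lever now leans away, ball at (275,222), and the wheel is unchanged. I'll push on to feel the stop.

```bash

python3 -m creep '[[[0,0,0,0.04,0,0,1],[0,0,0,0.07,0,0,1],[0,0,0,0.07,0,0,1]]]'
python3 - <<'E'
from h import *
ball()
E
```

```text
clock: 14.55
tool_pos: [0.5198, -0.2598, 0.0992]
orientation: [180.0, 0.4, -12.9]
wrist_force: [-9.5, 2.2, 6.0]
grip_width: 0.0006
finger_force: 4.6
scene yellow 57 [197.6 185.3] med [ 0.5488 -0.2631  0.1143] min [ 0.534 -0.276  0.099] max [ 0.557 -0.251  0.123]
```

The wrist force of about 10 N shows the lever is at its stop. Next I back away, rise, and check.

```bash

python3 -m creep '[[[0,0,0,-0.2,0,0,1],[0,0,0,-0.5,0,0,1],[0,0,0,-0.8,0,0,1],[0,0,0,-0.8,0,0,1]]]'
python3 -m creep '[[[0,0,0,0,0,-0.45,1],[0,0,0,0,0,-0.9,1],[0,0,0,0,0,-0.9,1],[0,0,0,0,0,-0.9,1],[0,0,0,0,0,-0.9,1]]]'
python3 - <<'E'
from h import *
look();orange();ball();c=camera("top"); cv2.imwrite("pics/t6.png",c["pixels"][...,::-1])
E
```

```text
clock: 15.15
tool_pos: [0.4431, -0.2423, 0.0997]
orientation: [180.0, 0.1, -12.9]
wrist_force: [0.4, -0.2, 0.7]
grip_width: 0.0002
finger_force: 0.0
clock: 15.78
tool_pos: [0.4447, -0.242, 0.1885]
orientation: [-180.0, 0.1, -12.9]
wrist_force: [-0.1, -0.4, -0.2]
grip_width: 0.0007
finger_force: 0.0
scene 98 handle [ 0.59714105 -0.03340198] r 0.0646 turn 358.7
orange 106 [245.9 203. ] med [ 0.6056 -0.0297  0.1692] min [ 0.595 -0.042  0.144] max [ 0.614 -0.021  0.194]
orange 100 [246.6 203.2] med [ 0.6049 -0.0283  0.1674] min [ 0.593 -0.039  0.142] max [ 0.612 -0.021  0.193]
scene yellow 63 [197.7 185.1] med [ 0.5482 -0.2627  0.1155] min [ 0.532 -0.277  0.099] max [ 0.56  -0.252  0.124]
top yellow 67 [484.5 247.3] med [ 0.5405 -0.2645  0.1165] min [ 0.531 -0.278  0.109] max [ 0.551 -0.255  0.121]
```

View pics/t6.png

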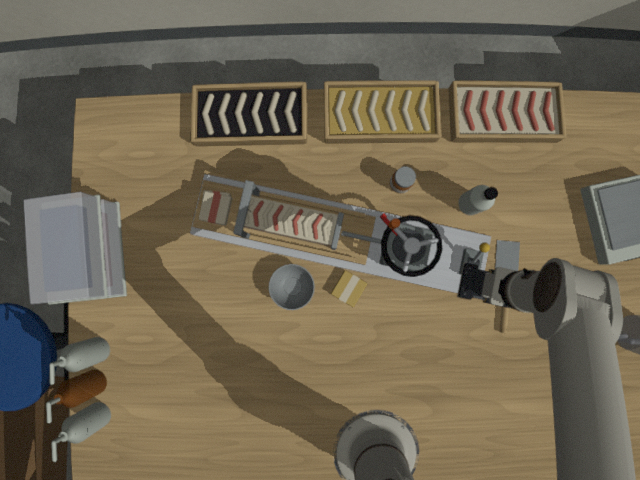

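The handle at (395,224) is back over the pointer, the log has moved forward, and the ball at (484,247) is over. The bystanders have not moved and the gripper is clear.

```bash
python3 -c "
from rig import *
print(sign_off())"
```

```text
the job is handed in; nothing more can be done
None
```

The job is handed in: the wheel is turned one full clockwise turn (within about 2° by camera), the lock lever is against its far stop, and the bystanders appear unmoved; the rig did not report a verdict.

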